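Turn the desk tray right way up against the book rest

TASK

The small wooden desk tray lies upside down on the desk. Turn it right way up without carrying it through the air: push it up against the sloping front of the book rest until it tips up steeply and leans there, then pull its raised end back over so that it comes down with its open side up, flat on the desk in front of the book rest and clear of it. Leave the other things on the desk where they are.

Things in the scene. Friction and masses are not known exactly. Their poses are not given: they have to be found in the camera images.
- tray: Dark wooden desk tray, loose, 140 (its x) x 100 (its y) x 18 mm, 0.16 to 0.26 kg: 6 mm bottom board, 6 mm thick rim all round, cork lining. Origin: centre of the board's underside; z points out of the open side: down at the start (origin 18 mm over the desk, rim on the desk), up when righted. Its x points at or away from the rest, within 15 degrees.
- book_rest: Low white-lacquered book rest fixed to the desk, 160 (its y) wide, 76 mm high, origin on the desk. Front faces its -x (about world -y, the robot's right, within 5 degrees); there lies the tray. Front profile (own x, z in mm): toe (-45, 0); 40 degree slope to (5, 42); 70 degree face to (15, 70); round top edge of radius 9, crest at (24, 76); upright back at x 33.
- rest_toe (a point): Middle of the rest's toe (axes as the rest), 15 to 90 mm beyond the tray's near edge at the start. Friction: rest 0.15 to 0.25, desk 0.45 to 0.7. Pushed to the toe, the tray leans at about 50 degrees over the round top, stays by itself, its raised end some 35 mm past the top edge. A fixed book shelf hangs 475 mm above the desk, its front edge at world x 0.61: keep wrists clear.
- mouse: Black computer mouse, 104 x 66 x 37 mm, loose, right of the work. Origin: centre of its underside. To be left where it is.
- note_block: Block of sticky notes, 77 x 77 x 24 mm, loose, behind the work. Origin: centre of its underside. To be left where it is.
- mug: Blue-grey mug with a handle, 92 x 127 x 95 mm, loose, at the back left of the work. Origin: centre of its underside. To be left where it is.
- stapler: Dark blue stapler, 141 x 34 x 46 mm, loose, on the right-hand wing of the desk. Origin: centre of its underside. To be left where it is.

How it is judged (in metres and radians):
On the way:
1. the tray is tipped up more than 40 degrees from lying upside down and leans against the book rest (angle between tray's own z axis and vertical between 1.4 and 2.443 rad and contact force between tray and book_rest above 0.1 N), for 0.2 s.
At the end, for the whole second after the job is handed in: The tray lies at rest, open side up within 6 degrees, on the desk (underside within 8 mm of it), its middle 105 to 350 mm in front of the rest's origin and within 120 mm of its centre line sideways (angle between tray's own z axis and vertical below 0.1 rad and height (world z) of tray between -0.008 and 0.008 m and x of tray in the frame of book_rest between -0.35 and -0.105 m and y of tray in the frame of book_rest between -0.12 and 0.12 m and linear speed of tray below 0.02 m/s); the robot touches nothing.
It fails at once if the tray's middle is lifted more than 150 mm above the desk (height (world z) of tray above 0.15 m).
It fails at once if one of the other things is moved more than 30 mm (distance of any of mouse, note_block, mug, stapler from where it was at the start of the episode above 0.03 m).
It also fails if it takes over 51 s, if anything falls off the work surface, if the arm or the gripper's body presses on something with over 40 N, if the wrist force passes 120 N, or if a joint passes its speed limit or range.

ROBOT

A 6-joint arm with a two-finger parallel gripper is mounted at the origin on a cart in front of the work surface, level with it; the furniture and walls round the work are solid. World frame = base frame: x ahead of the robot, y to its left, z up, the work surface at z = 0. Lengths are in m, angles in degrees, forces in N, time in s.
With the tool pointing down it reaches from about 0.375 to 0.9 m from the base axis. Payload 3.1 kg.
Tool frame: the origin (TCP) lies at the very end of the fingers, on their centre line; the grasp point (between the pads) lies 19 mm behind it; z points along the fingers, y is the direction in which the jaws open and shut (so a half turn about z gives the same grasp; the last joint's range is limited). The gripper opens to 87 mm and grips with 3 to 60 N. Pads are 19 mm wide; open, the fingers measure 117 mm over their backs; the gripper's body (75 mm by 190 mm) begins 51 mm behind the grasp point.
Start: joints at [58.642, 30.224, 82.088, -0, 67.689, -10.227], TCP at [0.225, 0.583, 0.223] pointing down, gripper open.
Joint ranges: [-176.69, 176.69], [-43.24, 126.21], [12.49, 139.97], [-82, 262], [0, 151.66], [-163.58, 163.58]. Speed limits (degrees/s): [159.86, 159.86, 180, 180, 180, 180].

INTERFACE

Orientations are given as a 3x3 rotation matrix whose columns are the frame's x, y, z axes.
In Python, from rig import read_state, capture, hand_in gives the robot as it stands. The module is installed in compiled form; this text tells all that it offers.
- The arm moves only by the tool send_rows, never from a script. Its argument "moves" is one flat list of numbers, 7 for each row, row after row: the turn, a rotation vector about the world's x, y, z in degrees, then the shift along the world's x, y, z in cm, then the gripper's target within -1 to 1 (fully open at 1, half-way at 0, shut at -1). In form: [rx, ry, rz, tx, ty, tz, hand, rx, ry, rz, tx, ty, tz, hand, ...]. A call has 1 to 20 rows; each row shifts and turns the commanded pose from where the row before left it; what a row does not reach is not made up. A row lasts 1/10 s, in which the tool goes at most 50 mm and 8.59 degrees, less where a joint would pass 70% of its speed; a pose out of reach is approached as far as the arm can. A call with a gripper value outside its range is refused whole. The fingers move at their own pace and stop on an object; the grip force is fixed at half the most. Time passes only in rows, so rows that do not move let the fingers close. It gives the time, the measured TCP pose, the force and the opening at its end, in the units of the state.
- read_state(): the state, without advancing time (a new reading comes with each control period).
- capture(name): name is "side" or "top"; returns a dict with "pixels" (480x640x3 uint8, red, green, blue), "vertical_fov" (degrees; the focal length in pixels is half the picture's height over the tangent of half this angle, whatever the lens; pixels are square), "cx", "cy" (the principal point, pixels), "dist" ([k1, k2, p1, p2, k3] as OpenCV has them; the pictures are not rectified), "rvec" (rotation vector, rad) and "tvec" (3), from world to camera coordinates, as OpenCV has them. Camera axes: x right, y down, z forward; pixel columns grow to the right and rows downward; lengths in m; the calibration is good to about 2 mm. A picture is of the moment at which its call begins. There is no depth.
- hand_in(): hands the job in, once; it reports no verdict.
The state is a dict: "time_s": time; "joint_positions": joint angles; "qvel": joint speeds; "tau": joint torques, N m; "position": TCP position; "tcp_rot": TCP orientation; "force": force on the tool from outside, world axes, zero at the start; "moment": the same for the moment, N m; "opening": opening from 0.0 (shut) to 1.0 (fully open).
Only numpy, scipy, OpenCV 4.12 (cv2) and the standard library are available. Lean on these libraries where they do the work, as an engineer would, in place of code of your own. Each camera call takes 0.05 s, during which the arm holds its last target.

## Working session

There is one attempt and no reset: what is moved stays moved. The work goes in short steps, Python scripts to look and compute and a tool call to move; the robot and the scene stay as the last step left them, time stands still between calls to the robot, and variables do not carry over. Pictures are saved under pics/ and viewed, and the job is handed in when it is done.

Besides the shell and the picture viewer there is one more tool, called after "Request:" in YAML: its name, and indented under it one key for each argument. send_rows: Moves the arm, as the interface text tells. Its arguments: {"type":"object","properties":{"moves":{"type":"array","items":{"type":"number"}}},"required":["moves"]}

```bash
mkdir -p pics; cat > h.py <<'E'
import numpy as np, cv2
from rig import read_state, capture, hand_in
def K(c):
    f=240/np.tan(np.radians(c["vertical_fov"])/2)
    return np.array([[f,0,c["cx"]],[0,f,c["cy"]],[0,0,1]])
def ray(c,uv):
    p=cv2.undistortPoints(np.array(uv,float).reshape(-1,1,2),K(c),np.array(c["dist"],float)).reshape(-1,2)
    R=cv2.Rodrigues(np.array(c["rvec"],float))[0]; t=np.array(c["tvec"],float).reshape(3)
    return -R.T@t, np.c_[p,np.ones(len(p))]@R
def onz(c,uv,z):
    o,d=ray(c,uv); return o+d*((z-o[2])/d[:,2])[:,None]
def proj(c,P):
    return cv2.projectPoints(np.array(P,float).reshape(-1,3),np.array(c["rvec"],float),np.array(c["tvec"],float),K(c),np.array(c["dist"],float))[0].reshape(-1,2)
def snap(n,f):
    c=capture(n); cv2.imwrite("pics/"+f,cv2.cvtColor(np.array(c["pixels"]),cv2.COLOR_RGB2BGR)); return c
E
python3 - <<'E'
from h import *
import pickle
for n in("side","top"):
    c=snap(n,n+"0.png"); pickle.dump(c,open(n+"0.pkl","wb"))
    o,_=ray(c,[[320,240]]); print(n,o,c["vertical_fov"],onz(c,[[320,240]],0))
s=read_state(); print(s["time_s"],s["position"],s["tcp_rot"],s["force"],s["opening"])
E
```

```text
side [0.44922468 0.83395179 0.71657126] 57.74668113050573 [[ 0.58012539 -0.11890001  0.        ]]
top [ 0.34691632 -0.08208618  1.17700613] 46.07581848826797 [[ 0.55307353 -0.09282002  0.        ]]
0.1 [0.22491935 0.58241037 0.22169115] [[-9.32752548e-01  3.60515810e-01 -1.01733430e-03]
 [ 3.60517076e-01  9.32751132e-01 -1.66258466e-03]
 [ 3.49531664e-04 -1.91754647e-03 -9.99998100e-01]] [-1.24664947 -0.53358581 -0.27271103] 1.00107784591073
```

View pics/side0.png

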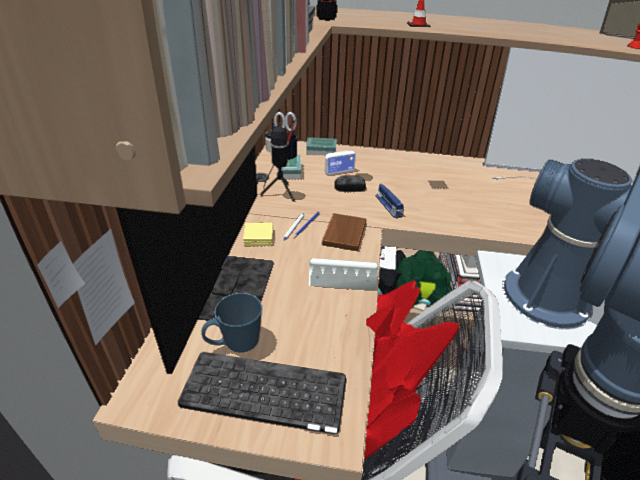

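View pics/top0.png

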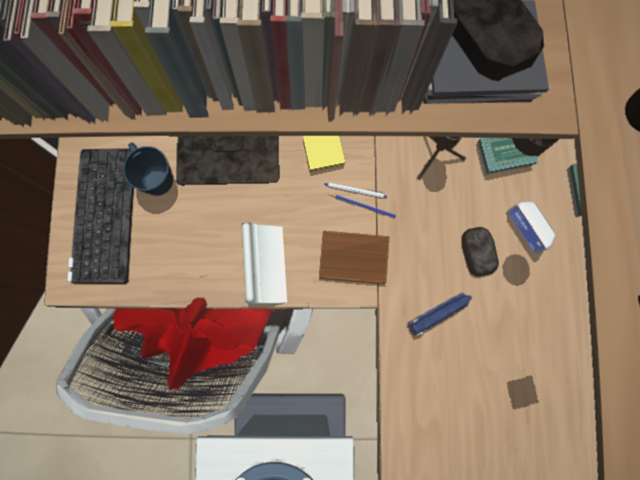

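The top view shows the tray (dark brown) at about (320–389, 232–284) and the white rest at (243–287, 222–304). Up in the picture is +x and left is +y. Next I measure their corners.

```bash
python3 - <<'E'
from h import *
import pickle
c=pickle.load(open("top0.pkl","rb")); im=np.array(c["pixels"])
hsv=cv2.cvtColor(im,cv2.COLOR_RGB2HSV)
def comp(m,box):
    z=np.zeros_like(m);x0,y0,x1,y1=box;z[y0:y1,x0:x1]=m[y0:y1,x0:x1]
    n,l,s,ce=cv2.connectedComponentsWithStats(z);k=1+np.argmax(s[1:,4]);return (l==k).astype(np.uint8),s[k]
print(hsv[258,350],hsv[260,270],hsv[260,252],hsv[290,210],hsv[290,340])
m=cv2.inRange(hsv,(0,110,20),(20,255,140)); mt,s=comp(m,(300,215,410,300)); print(s)
ct=max(cv2.findContours(mt,cv2.RETR_EXTERNAL,cv2.CHAIN_APPROX_NONE)[0],key=cv2.contourArea)
ap=cv2.approxPolyDP(ct,6,True).reshape(-1,2);print(ap.tolist())
P=onz(c,ap,0.018);print(np.round(P,4).tolist())
ctw=onz(c,ct.reshape(-1,2),0.018)[:,:2].astype(np.float32)
print("tray rect",cv2.minAreaRect(ctw*1000))
m=cv2.inRange(hsv,(0,0,120),(180,50,255)); mr,s=comp(m,(225,210,300,315)); print(s)
ct=max(cv2.findContours(mr,cv2.RETR_EXTERNAL,cv2.CHAIN_APPROX_NONE)[0],key=cv2.contourArea)
ap=cv2.approxPolyDP(ct,4,True).reshape(-1,2);print(ap.tolist());print(np.round(onz(c,ap,0.0),4).tolist(),np.round(onz(c,ap,0.07),4).tolist())
big=cv2.resize(im[200:320,220:410],None,fx=4,fy=4,interpolation=cv2.INTER_CUBIC);cv2.imwrite("pics/crop0.png",big[:,:,::-1])
c2=pickle.load(open("side0.pkl","rb"));im=np.array(c2["pixels"])
big=cv2.resize(im[190:310,280:420],None,fx=5,fy=5,interpolation=cv2.INTER_CUBIC);cv2.imwrite("pics/crop0s.png",big[:,:,::-1])
E
```

```text
[ 13 137 110] [ 75   9 233] [ 60   9 137] [ 15  79 190] [ 15  79 200]
[ 319  231   70   52 3100]
[[323, 232], [320, 277], [385, 282], [388, 237]]
[[0.5669, -0.0989, 0.018], [0.4725, -0.0926, 0.018], [0.4619, -0.2267, 0.018], [0.5563, -0.235, 0.018]]
tray rect ((514.6232299804688, -162.91934204101562), (137.7974853515625, 99.5950698852539), 85.08724975585938)
[ 242  222   45   82 3269]
[[242, 223], [246, 301], [286, 302], [282, 227]]
[[0.5898, 0.0733, 0.0], [0.4242, 0.0613, 0.0], [0.4222, -0.022, 0.0], [0.5811, -0.0121, 0.0]] [[0.5753, 0.0641, 0.07], [0.4196, 0.0527, 0.07], [0.4178, -0.0256, 0.07], [0.5672, -0.0162, 0.07]]
```

View pics/crop0.png

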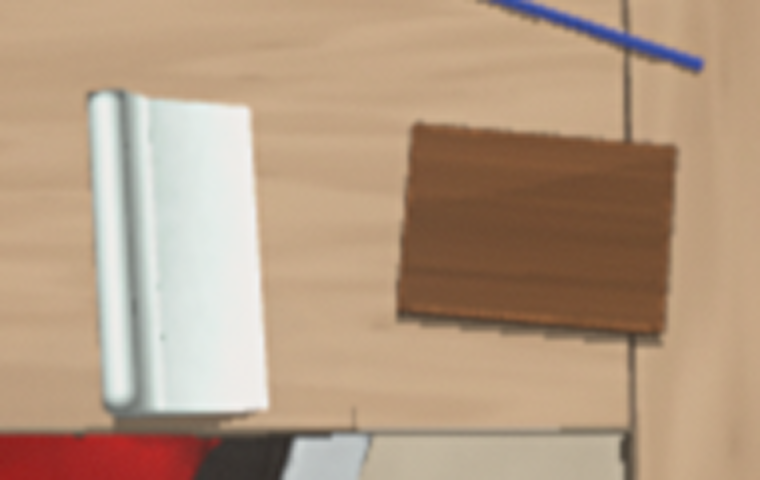

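View pics/crop0s.png

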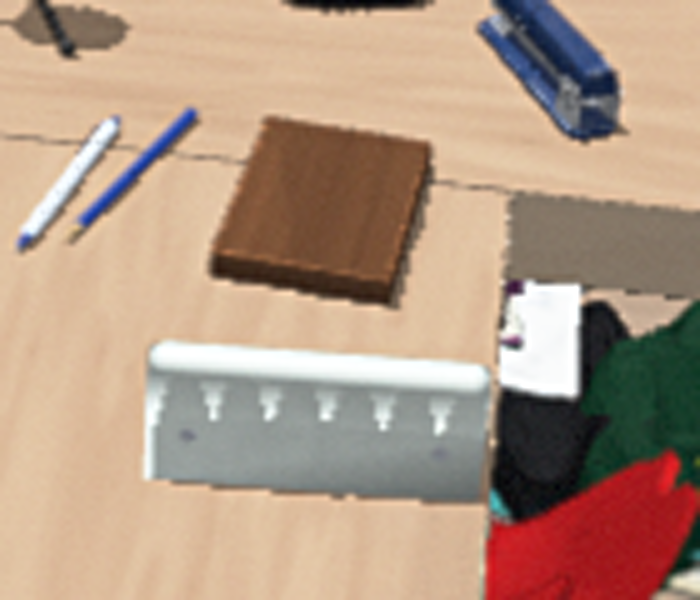

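The tray's centre is about (0.515, -0.163), with its long axis heading about 85.5° and sizes 138×100 (matches). The toe's middle is about (0.502, -0.017), heading about 93.6°, length 159 (matches), with a gap of about 79 mm (in range). I'll go to the far side of the tray, jaws along the rest's width.

Request:
send_rows:
  moves: [0, 0, -6.5, 2.5, -3.3, 0, 0, 0, 0, -6.5, 2.5, -3.3, 0, 0, 0, 0, -6.5, 2.5, -3.3, 0, 0, 0, 0, -6.5, 2.5, -3.3, 0, 0, 0, 0, -6.5, 2.5, -3.3, 0, 0, 0, 0, -6.5, 2.5, -3.3, 0, 0, 0, 0, -6.5, 2.5, -3.3, 0, 0, 0, 0, -6.5, 2.5, -3.3, 0, 0, 0, 0, -6.5, 2.5, -3.3, 0, 0, 0, 0, -6.5, 2.5, -3.3, 0, 0, 0, 0, 0, 0.4, -4.4, -0.5, 0, 0, 0, 0, 0.4, -4.4, -0.5, 0, 0, 0, 0, 0.4, -4.4, -0.5, 0, 0, 0, 0, 0.4, -4.4, -0.5, 0, 0, 0, 0, 0.4, -4.4, -0.5, 0, 0, 0, 0, 0.4, -4.4, -0.5, 0, 0, 0, 0, 0.4, -4.4, -0.5, 0, 0, 0, 0, 0.4, -4.4, -0.5, 0, 0, 0, 0, 0.4, -4.4, -0.5, 0, 0, 0, 0, 0.4, -4.4, -0.5, 0]

```text
time_s: 2.1
position: [0.5149, -0.1888, 0.172]
tcp_rot: [[-0.067, 0.998, -0.001], [0.998, 0.067, 0.001], [0.001, -0.001, -1.0]]
force: [0.4, 0.1, 0.5]
opening: 0.504
```

Request:
send_rows:
  moves: [0, 0, 0, 0, -4, 0, 0, 0, 0, 0, 0, -4, 0, 0, 0, 0, 0, 0, 0, -3.5, 0, 0, 0, 0, 0, 0, -3.5, 0, 0, 0, 0, 0, 0, -3.5, 0, 0, 0, 0, 0, 0, -2, 0, 0, 0, 0, 0, 0, 0, 0, 0, 0, 0, 0, 0, 0, 0]

```text
time_s: 2.9
position: [0.5152, -0.267, 0.0474]
tcp_rot: [[-0.067, 0.998, -0.001], [0.998, 0.067, 0.001], [0.001, -0.001, -1.0]]
force: [0.4, -0.1, 0.6]
opening: 0.502
```

```bash
python3 - <<'E'
from h import *
s=read_state();print(s["time_s"],s["position"],s["joint_positions"],s["force"])
snap("top","top1.png");snap("side","side1.png")
E
```

```text
2.9 [ 0.51521311 -0.26698451  0.04737222] [-3.84214360e+01  4.10969819e+01  9.59636766e+01  7.05708213e-04
  4.29870485e+01 -4.22898057e+01] [ 0.3792455  -0.08900264  0.59027439]
```

View pics/side1.png

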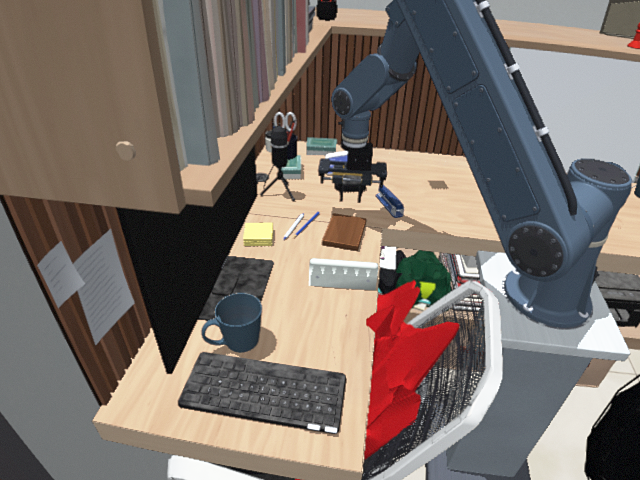

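View pics/top1.png

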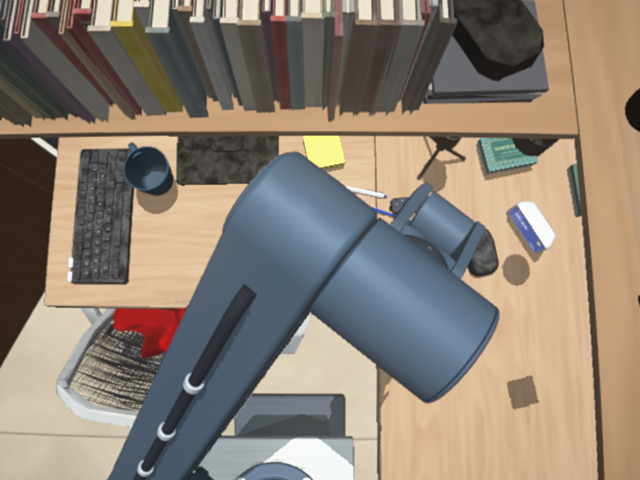

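The gripper is behind the tray, the path is clear and nothing has been disturbed. Lowering it and pushing up to the toe.

Request:
send_rows:
  moves: [0, 0, 0, 0, 0, -2.5, 0, 0, 0, 0, 0, 0, -1.4, 0, 0, 0, 0, 0, 0, 0, 0, 0, 0, 0, -0.05, 1, 0, 0, 0, 0, 0, -0.05, 1, 0, 0, 0, 0, 0, -0.05, 1, 0, 0, 0, 0, 0, -0.05, 1, 0, 0, 0, 0, 0, -0.05, 1, 0, 0, 0, 0, 0, -0.05, 1, 0, 0, 0, 0, 0, -0.05, 1, 0, 0, 0, 0, 0, -0.05, 1, 0, 0, 0, 0, 0, -0.05, 1, 0, 0, 0, 0, 0, 0, 0, 0, 0]

```text
time_s: 4.3
position: [0.5095, -0.1747, 0.0082]
tcp_rot: [[-0.069, 0.998, -0.003], [0.998, 0.069, 0.002], [0.002, -0.003, -1.0]]
force: [-0.4, 0.2, -0.1]
opening: 0.5
```

```bash
python3 - <<'E'
from h import *
c=snap("side","side2.png"); im=np.array(c["pixels"])
big=cv2.resize(im[150:310,280:440],None,fx=3.7,fy=3.7,interpolation=cv2.INTER_CUBIC);cv2.imwrite("pics/crop2s.png",big[:,:,::-1])
E
```

```text
(no output)
```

View pics/crop2s.png

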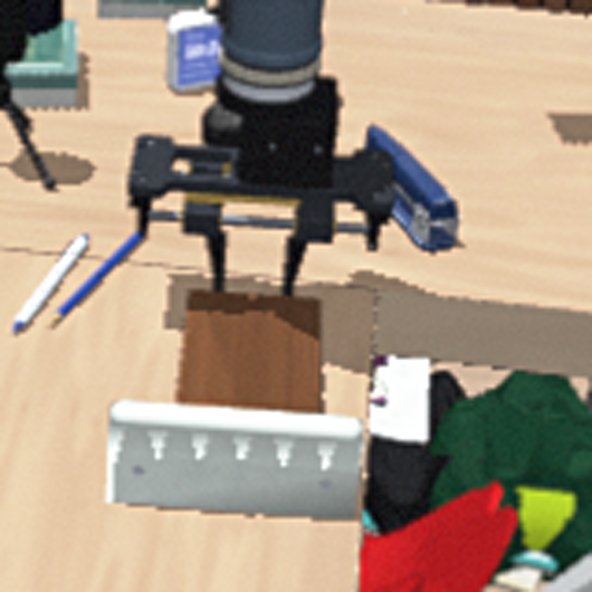

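The tray has squared up with the rest, both fingers are on its rear edge, and its front is close to the toe. Continuing slowly.

Request:
send_rows:
  moves: [0, 0, 0, -0.03, 0.6, 0, 0, 0, 0, 0, -0.03, 0.6, 0, 0, 0, 0, 0, -0.03, 0.6, 0, 0, 0, 0, 0, -0.03, 0.6, 0, 0, 0, 0, 0, -0.03, 0.6, 0, 0, 0, 0, 0, -0.03, 0.6, 0, 0, 0, 0, 0, -0.03, 0.6, 0, 0, 0, 0, 0, -0.03, 0.6, 0, 0, 0, 0, 0, -0.03, 0.6, 0, 0, 0, 0, 0, -0.03, 0.6, 0, 0]

```text
time_s: 5.35
position: [0.5077, -0.1165, 0.0085]
tcp_rot: [[-0.068, 0.998, 0.0], [0.998, 0.068, -0.0], [-0.0, 0.0, -1.0]]
force: [1.0, -4.8, -2.0]
opening: 0.499
```

```bash
cat > crop.py <<'E'
from h import *
import sys
n=sys.argv[1];x0,y0,x1,y1=map(int,sys.argv[3:7])
c=snap(n,n+"_"+sys.argv[2]+".png"); im=np.array(c["pixels"])
f=min(600/(y1-y0),800/(x1-x0))*.98
cv2.imwrite("pics/crop_"+n+sys.argv[2]+".png",cv2.resize(im[y0:y1,x0:x1],None,fx=f,fy=f,interpolation=cv2.INTER_CUBIC)[:,:,::-1])
E
python3 crop.py side 3 280 150 440 310
```

```text
(no output)
```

View pics/crop_side3.png

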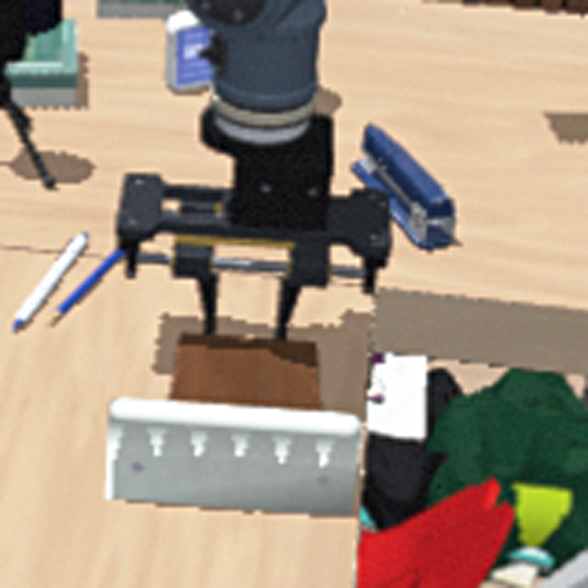

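The tray is climbing and the force is modest at 4.8 N. Continuing.

Request:
send_rows:
  moves: [0, 0, 0, -0.03, 0.5, 0, 0, 0, 0, 0, -0.03, 0.5, 0, 0, 0, 0, 0, -0.03, 0.5, 0, 0, 0, 0, 0, -0.03, 0.5, 0, 0, 0, 0, 0, -0.03, 0.5, 0, 0, 0, 0, 0, -0.03, 0.5, 0, 0, 0, 0, 0, -0.03, 0.5, 0, 0]

```text
time_s: 6.1
position: [0.5054, -0.0812, 0.0085]
tcp_rot: [[-0.068, 0.998, -0.001], [0.998, 0.068, 0.0], [0.0, -0.001, -1.0]]
force: [0.5, -1.0, -1.4]
opening: 0.501
```

```bash
python3 crop.py side 4 280 150 440 310
```

```text
(no output)
```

View pics/crop_side4.png

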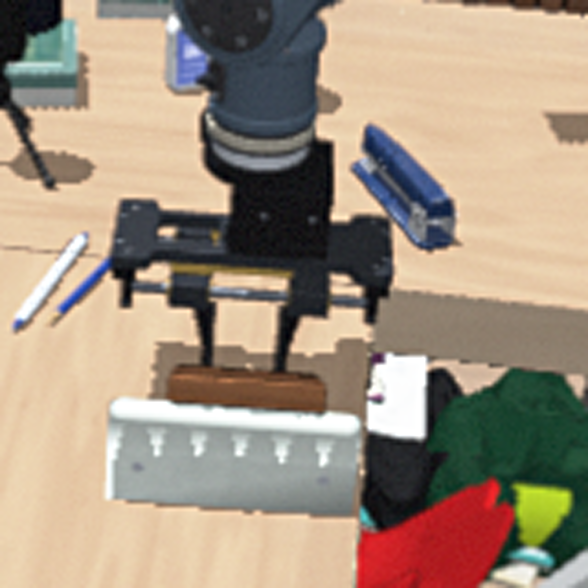

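Request:
send_rows:
  moves: [0, 0, 0, -0.03, 0.5, 0, 0, 0, 0, 0, -0.03, 0.5, 0, 0, 0, 0, 0, -0.03, 0.5, 0, 0, 0, 0, 0, -0.03, 0.5, 0, 0, 0, 0, 0, -0.03, 0.5, 0, 0, 0, 0, 0, -0.03, 0.5, 0, 0, 0, 0, 0, 0, 0, 0, 0]

```text
time_s: 6.85
position: [0.5037, -0.0512, 0.0086]
tcp_rot: [[-0.068, 0.998, -0.0], [0.998, 0.068, 0.0], [0.0, -0.0, -1.0]]
force: [-0.5, -0.6, -0.6]
opening: 0.5
```

```bash
python3 crop.py side 5 280 150 440 310
```

```text
(no output)
```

View pics/crop_side5.png

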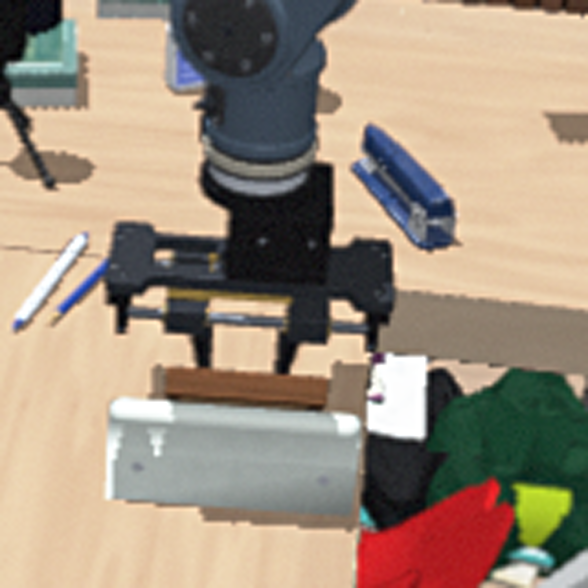

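Request:
send_rows:
  moves: [0, 0, 0, 0, 0.4, 0, 0, 0, 0, 0, 0, 0.4, 0, 0, 0, 0, 0, 0, 0.2, 0, 0, 0, 0, 0, 0, 0, 0, 0]

```text
time_s: 7.3
position: [0.5038, -0.0418, 0.0085]
tcp_rot: [[-0.068, 0.998, -0.0], [0.998, 0.068, 0.0], [0.0, -0.0, -1.0]]
force: [1.3, -0.6, -1.0]
opening: 0.5
```

```bash
python3 crop.py side 6 280 150 440 310
```

```text
(no output)
```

View pics/crop_side6.png

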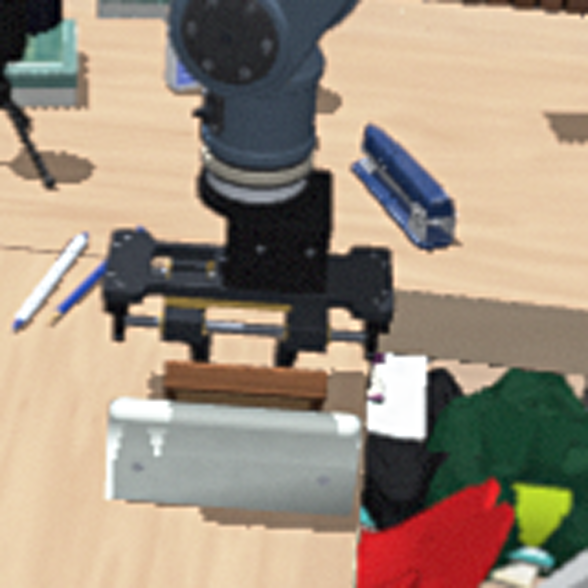

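Request:
send_rows:
  moves: [0, 0, 0, 0, 0.2, 0, 0, 0, 0, 0, 0, 0.2, 0, 0, 0, 0, 0, 0, 0, 0, 0]

```text
time_s: 7.65
position: [0.5049, -0.0395, 0.0091]
tcp_rot: [[-0.069, 0.998, 0.002], [0.998, 0.069, -0.002], [-0.003, 0.002, -1.0]]
force: [-1.3, -6.8, 2.5]
opening: 0.501
```

Request:
send_rows:
  moves: [0, 0, 0, 0, 0.2, 0, 0, 0, 0, 0, 0, 0.2, 0, 0, 0, 0, 0, 0, 0, 0, 0]

```text
time_s: 7.95
position: [0.5063, -0.0375, 0.01]
tcp_rot: [[-0.07, 0.998, 0.005], [0.997, 0.07, -0.005], [-0.006, 0.005, -1.0]]
force: [-2.4, -14.5, 7.8]
opening: 0.495
```

The force rises to 14.5 N: the lower edge is at the toe, and the finger position agrees with the prediction (face -0.030 against -0.031). Backing off.

Request:
send_rows:
  moves: [0, 0, 0, 0, -0.4, 0, 0, 0, 0, 0, 0, -0.4, 0, 0, 0, 0, 0, 0, -0.5, 0, 0, 0, 0, 0, 0, -1, 0, 0, 0, 0, 0, 0, -1.5, 0, 0, 0, 0, 0, 0, -2, 0, 0, 0, 0, 0, 0, 0, 4, 0, 0, 0, 0, 0, 0, 4, 0, 0, 0, 0, 0, 0, 4, 0, 0, 0, 0, 0, 0, 4, 0, 0, 0, 0, 0, 0, 3, 0]

```text
time_s: 9.05
position: [0.5042, -0.0931, 0.201]
tcp_rot: [[-0.067, 0.998, 0.002], [0.998, 0.067, -0.001], [-0.001, 0.002, -1.0]]
force: [0.4, -0.2, -0.9]
opening: 0.497
```

```bash
python3 crop.py side 7 280 150 440 310
```

```text
(no output)
```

View pics/crop_side7.png

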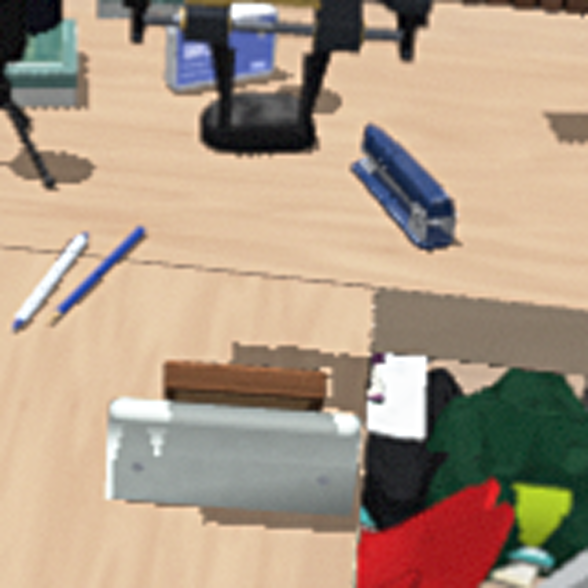

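The tray leans there on its own. Checking where its raised edge is.

```bash
python3 - <<'E'
from h import *
c=capture("side");f=3.675
uv=np.array([[164,361],[326,369],[166,396],[325,404]])/f+[280,150]
print(np.round(onz(c,uv[:2],.118),4),np.round(onz(c,uv[2:],.1065),4))
R=np.array([-.062,.998]);o=np.array([.4988,.028])
for x,z in((.032,.118),(.046,.1065)):
  p=o+R*x; print(p,(proj(c,[[*p,z]])-[280,150])*f)
E
```

```text
[[0.5435 0.0666 0.118 ]
 [0.4452 0.0557 0.118 ]] [[0.5391 0.0858 0.1065]
 [0.4434 0.0753 0.1065]]
[0.496816 0.059936] [[241.1779324  363.34765676]]
[0.495948 0.073908] [[238.92136295 392.27815211]]
```

The measured raised edge (middle 0.494, 0.061, width 98 mm) matches the lean geometry. Moving over it, tilting the tool 35°, and going to a point behind the raised end.

Request:
send_rows:
  moves: [0, 0, 0, -0.1, 4.5, 0, 0, 0, 0, 0, -0.1, 4.5, 0, 0, 0, 0, 0, -0.2, 4.5, 0, 0, 0, 0, 0, -0.2, 4.5, 0, 0, 0, 0, 0, -0.2, 4.5, 0, 0, 0, 0, 0, -0.1, 4.5, 0, 0, -7, -0.45, 0, 0, 0, 0, 0, -7, -0.45, 0, 0, 0, 0, 0, -7, -0.45, 0, 0, 0, 0, 0, -7, -0.45, 0, 0, 0, 0, 0, -7, -0.45, 0, 0, 0, 0, 0, 0, 0, 0, 0, 0, 0, 0, 0, 0, 0, 0, 0, 0, 0]

```text
time_s: 10.45
position: [0.4943, 0.1777, 0.1971]
tcp_rot: [[-0.058, 0.998, 0.034], [0.817, 0.068, -0.573], [-0.574, -0.005, -0.819]]
force: [0.1, 0.0, 0.6]
opening: 0.498
```

```bash
python3 crop.py side 8 200 80 440 320; python3 -c "
from rig import *;print(read_state()['joint_positions'])"
```

```text
[ 25.3492314   33.88796479  90.23760326 -33.71266728  73.57375846
  36.39311154]
```

View pics/crop_side8.png

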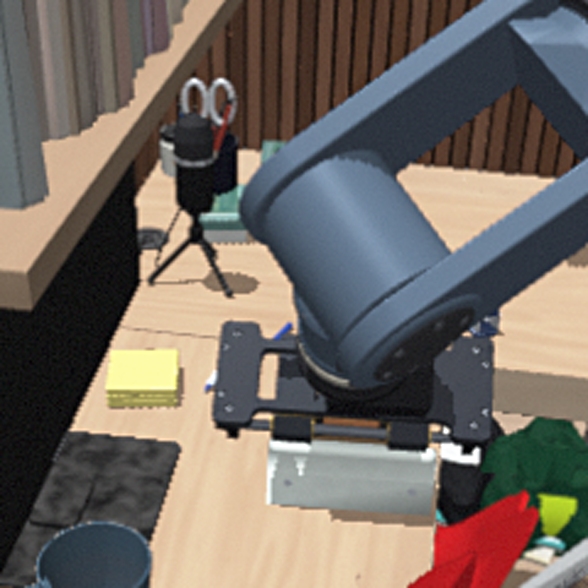

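Request:
send_rows:
  moves: [0, 0, 0, 0, -1.4, -2.6, 0, 0, 0, 0, 0, -1.4, -2.6, 0, 0, 0, 0, 0, -1.4, -2.6, 0, 0, 0, 0, 0, -1.4, -2.6, 0, 0, 0, 0, 0, -1.4, -2.5, 0, 0, 0, 0, 0, 0, 0, 0, 0, 0, 0, 0, -0.7, 0.5, 0, 0, 0, 0, 0, -0.7, 0.5, 0, 0, 0, 0, 0, -0.6, 0.4, 0, 0, 0, 0, 0, 0, 0, 0]

```text
time_s: 11.5
position: [0.4957, 0.0876, 0.0855]
tcp_rot: [[-0.053, 0.998, 0.039], [0.817, 0.066, -0.573], [-0.574, 0.001, -0.819]]
force: [0.1, 0.1, -0.6]
opening: 0.499
```

```bash
python3 crop.py side 9 280 190 400 310;python3 crop.py top 9 200 180 440 330
```

```text
(no output)
```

View pics/crop_side9.png

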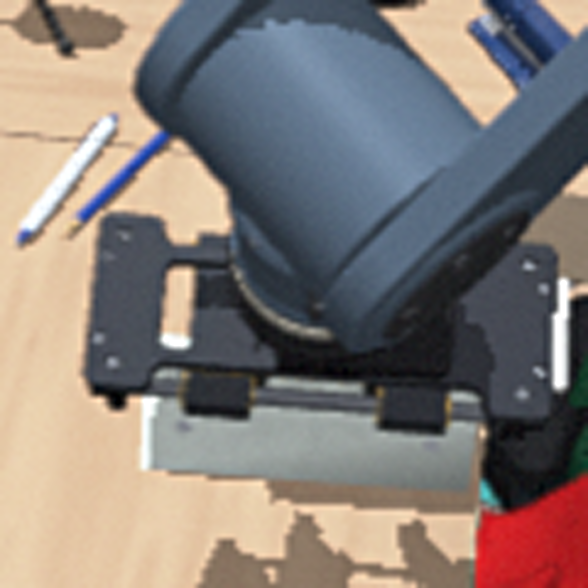

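View pics/crop_top9.png

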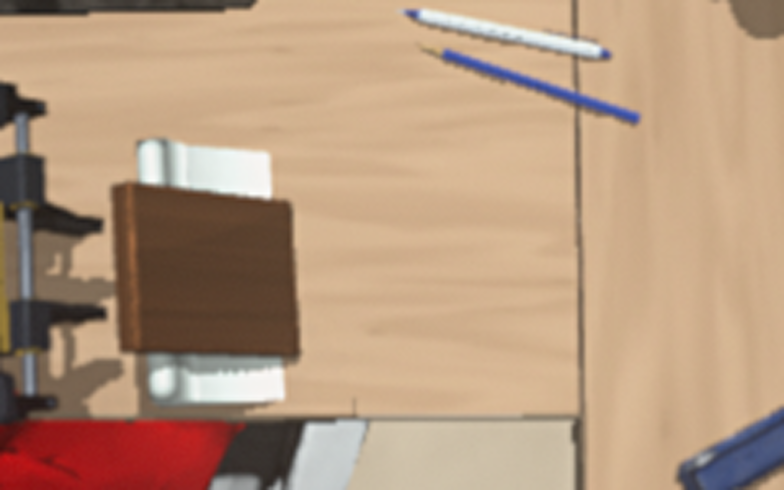

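The top view shows both fingers behind the raised end and within its width, with no contact yet. Computing the arc.

```bash
python3 - <<'E'
import numpy as np
B=np.array([-.017,0.]);p=np.array([.0748,.0912])
prev=np.array([.0876,.0855]);print("contact",(p-prev)*100)
for f in range(5,41,5):
    a=np.radians(f);q=B+np.array([[np.cos(a),-np.sin(a)],[np.sin(a),np.cos(a)]])@(p-B)
    print(f,np.round((q-(p if f==5 else pr))*100,2),np.round(q,3));pr=q
E
```

```text
contact [-1.28  0.57]
5 [-0.83  0.77] [0.067 0.099]
10 [-0.89  0.69] [0.058 0.106]
15 [-0.95  0.61] [0.048 0.112]
20 [-1.    0.52] [0.038 0.117]
25 [-1.04  0.44] [0.028 0.121]
30 [-1.08  0.34] [0.017 0.125]
35 [-1.1   0.25] [0.006 0.127]
40 [-1.12  0.15] [-0.005  0.129]
```

Request:
send_rows:
  moves: [0, 0, 0, 0, -0.5, 0.2, 0, 0, 0, 0, 0, -0.4, 0.2, 0, 0, 0, 0, 0, -0.3, 0.2, 0, 0, 0, 0, 0, 0, 0, 0]

```text
time_s: 12.0
position: [0.4948, 0.0756, 0.0897]
tcp_rot: [[-0.056, 0.998, 0.037], [0.816, 0.066, -0.574], [-0.575, -0.002, -0.818]]
force: [0.8, 0.2, -0.6]
opening: 0.499
```

Request:
send_rows:
  moves: [2.5, 0.15, 0, 0.02, -0.42, 0.39, 0, 2.5, 0.15, 0, 0.02, -0.42, 0.39, 0, 2.5, 0.15, 0, 0.02, -0.45, 0.35, 0, 2.5, 0.15, 0, 0.02, -0.45, 0.35, 0, 2.5, 0.15, 0, 0.02, -0.48, 0.31, 0, 2.5, 0.15, 0, 0.02, -0.48, 0.31, 0]

```text
time_s: 12.6
position: [0.4962, 0.049, 0.1107]
tcp_rot: [[-0.063, 0.998, 0.023], [0.938, 0.068, -0.34], [-0.341, 0.0, -0.94]]
force: [-0.8, 0.3, -0.5]
opening: 0.497
```

```bash
python3 crop.py top 10 200 180 440 330
```

```text
(no output)
```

View pics/crop_top10.png

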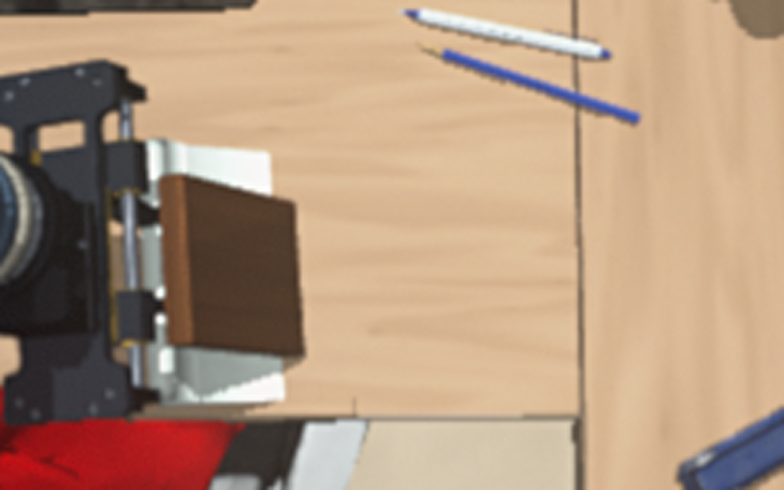

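The tray rises with its lower edge nearly in place. Continuing to upright and past it.

Request:
send_rows:
  moves: [2.5, 0.15, 0, 0.03, -0.5, 0.26, 0, 2.5, 0.15, 0, 0.03, -0.5, 0.26, 0, 2.5, 0.15, 0, 0.03, -0.52, 0.22, 0, 2.5, 0.15, 0, 0.03, -0.52, 0.22, 0, 2.5, 0.15, 0, 0.03, -0.54, 0.17, 0, 2.5, 0.15, 0, 0.03, -0.54, 0.17, 0, 2.5, 0.15, 0, 0.03, -0.55, 0.12, 0, 2.5, 0.15, 0, 0.03, -0.55, 0.12, 0]

```text
time_s: 13.45
position: [0.4982, 0.0068, 0.1258]
tcp_rot: [[-0.067, 0.998, 0.002], [0.998, 0.067, 0.001], [0.001, 0.002, -1.0]]
force: [0.0, -0.5, 0.3]
opening: 0.498
```

```bash
python3 crop.py top 11 200 180 440 330;python3 crop.py side 11 280 150 440 310
```

```text
(no output)
```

View pics/crop_top11.png

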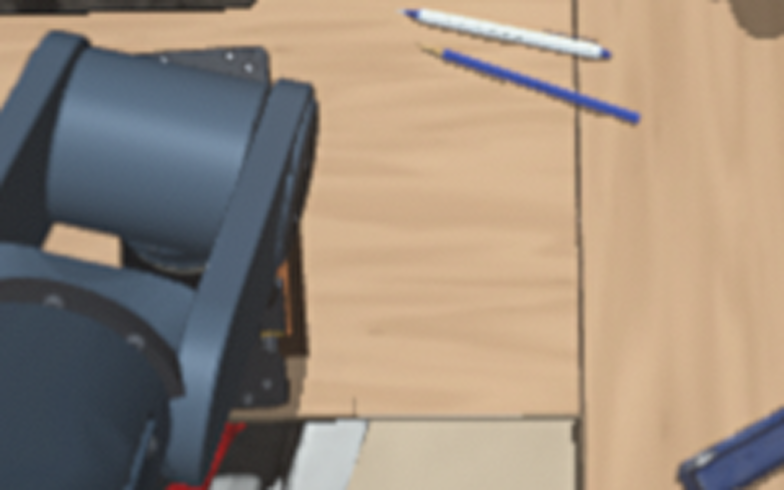

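View pics/crop_side11.png

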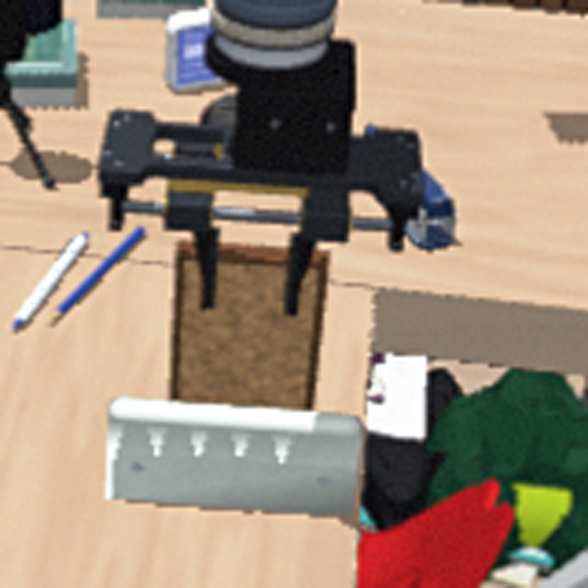

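The tray is nearly upright, with its cork lining facing the rest. Pulling it over.

Request:
send_rows:
  moves: [0, 0, 0, 0.03, -0.5, 0.1, 0, 0, 0, 0, 0.03, -0.5, 0.1, 0, 0, 0, 0, 0.03, -0.5, 0, 0, 0, 0, 0, 0.03, -0.5, 0, 0, 0, 0, 0, 0.03, -0.5, 0, 0, 0, 0, 0, 0.03, -0.5, 0, 0, 0, 0, 0, 0.03, -0.5, 0, 0, 0, 0, 0, 0.03, -0.5, 0, 0, 0, 0, 0, 0.03, -0.5, 0, 0, 0, 0, 0, 0, 0, 0, 0]

```text
time_s: 14.55
position: [0.5014, -0.039, 0.128]
tcp_rot: [[-0.066, 0.998, 0.003], [0.998, 0.066, -0.0], [-0.0, 0.003, -1.0]]
force: [-0.4, 0.3, 0.3]
opening: 0.495
```

```bash
python3 crop.py side 12 280 150 440 310
```

```text
(no output)
```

View pics/crop_side12.png

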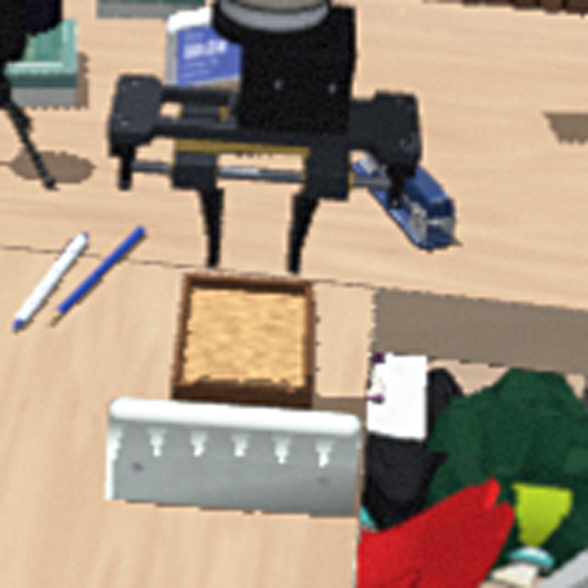

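The tray is down, open side up. Withdrawing up and to the left to check from the top.

Request:
send_rows:
  moves: [0, 0, 0, 0, 0, 3, 0, 0, 0, 0, 0, 0, 4, 0, 0, 0, 0, -0.3, 4.5, 1, 0, 0, 0, 0, -0.3, 4.5, 0, 0, 0, 0, 0, -0.3, 4.5, 0, 0, 0, 0, 0, -0.3, 4.5, 0, 0, 0, 0, 0, -0.3, 4.5, 0, 0, 0, 0, 0, -0.3, 4.5, 0, 0, 0, 0, 0, -0.5, 4.5, 0, 0, 0, 0, 0, 0, 0, 0, 0]

```text
time_s: 15.6
position: [0.4769, 0.2819, 0.208]
tcp_rot: [[-0.073, 0.997, 0.003], [0.997, 0.073, 0.002], [0.002, 0.003, -1.0]]
force: [-0.6, 0.2, 0.3]
opening: 0.501
```

```bash
python3 crop.py top 13 200 120 520 340;python3 crop.py side 13 280 150 440 310; python3 - <<'E'
from h import *
c=capture("top"); hsv=cv2.cvtColor(np.array(c["pixels"]),cv2.COLOR_RGB2HSV)
b=cv2.cvtColor(cv2.imread("pics/top0.png"),cv2.COLOR_BGR2RGB)
print(c["rvec"],hsv[258,330])
m=cv2.inRange(hsv,(0,110,20),(20,255,140));z=np.zeros_like(m);z[215:310,270:420]=m[215:310,270:420]
ct=max(cv2.findContours(z,cv2.RETR_EXTERNAL,cv2.CHAIN_APPROX_NONE)[0],key=cv2.contourArea)
w=onz(c,ct.reshape(-1,2),0.018)[:,:2].astype(np.float32)
r=cv2.minAreaRect(w*1000);print(r)
R=np.array([-.062,.998]);print("rest x",np.dot(np.array(r[0])/1000-[.4988,.028],R),"y",np.dot(np.array(r[0])/1000-[.4988,.028],[-.998,-.062]), "edge gap to toe", (np.array([.5016,-.017])@R-(w@R).max()))
d=np.abs(b.astype(int)-np.array(c["pixels"]).astype(int)).max(2)
for n,(x0,y0,x1,y1) in dict(mouse=(455,220,505,285),note=(295,130,350,175),mug=(118,135,182,215),stap=(400,285,480,345)).items(): print(n,(d[y0:y1,x0:x1]>40).sum())
E
```

```text
[ 2.13076125 -2.13217215  0.20647097] [ 16 125 187]
((504.6223449707031, -112.92285919189453), (98.60668182373047, 137.1206512451172), 4.0235419273376465)
rest x -0.14100199886169434 y 0.002926516989135759 edge gap to toe 0.02716231788794994
mouse 0
note 0
mug 0
stap 0
```

View pics/crop_top13.png

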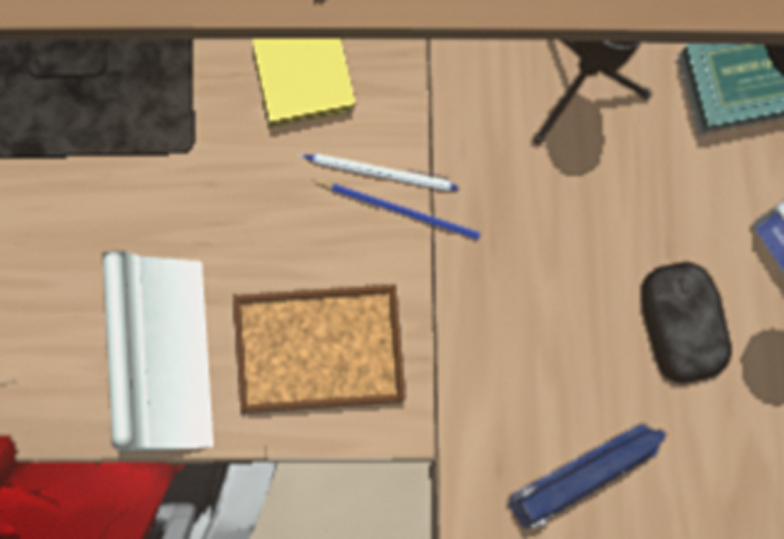

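View pics/crop_side13.png

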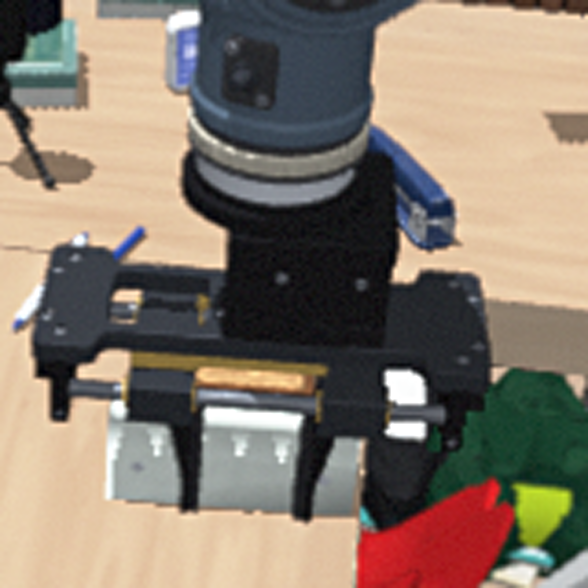

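The tray lies open side up, flat to look at (138×99 mm at rim height), 27 mm clear of the toe. Its middle is 141 mm in front of the rest's origin and 3 mm off the centre line. The other things show no changed pixels, and the arm is free.

```bash
python3 -c "
from rig import *
print(hand_in()); print(read_state()['time_s'])"
```

```text
the job is handed in; nothing more can be done
None
the job is handed in; nothing more can be done
```

The tray is right way up on the desk in front of the book rest. I handed the job in at about 15.7 s of the 51 s allowed; no verdict was reported.

**What I did:**
- I pushed the tray square to the rest with two half-open fingers. It climbed until its lower edge met the toe, where the push force peaked at 14.5 N, and it stayed leaning there by itself.
- I then went behind the raised end with the tool tilted 35°, swung it up past upright and let it fall over open side up.

**Last checks (top camera):**
- **Tray position:** its middle is 141 mm in front of the rest's origin and 3 mm off the centre line, and it clears the toe by 27 mm.
- **Flatness:** the rim outline measures 137 × 99 mm at rim height, which fits lying flat. I did not measure the tilt separately.
- **Other things:** mouse, note block, mug and stapler show no changed pixels against the first picture.
- **Robot:** the gripper was clear of everything, with the tip at 0.21 m height and no contact force.

No check failed or disagreed. The exact tip-up angle was not measured. The position of the leaning edge in the side camera matched the expected lean of about 50° to within a few mm.

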